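# Sort the fixture parts after a scan

## Robot

A 6-joint arm with a two-finger parallel gripper is mounted at the origin on the work surface. World frame = base frame: x ahead of the robot, y to its left, z up, the work surface at z = 0. Lengths are in mm, angles in degrees, forces in N, time in s.
With the tool pointing down it reaches from about 375 to 925 mm from the base axis. Payload 5.7 kg.
Tool frame: the origin (TCP) lies on the mounting face of the last link; the fingertips stand 182 mm ahead of it and the grasp point (between the pads) lies 163 mm ahead of it (env.tcp_to_tips is the distance from the TCP to the fingertips, in mm); y points along the fingers, z is the direction in which the jaws open and shut, and the axes are right-handed (so a half turn about y gives the same grasp; the last joint's range is limited). The gripper opens to 88 mm and grips with 3 to 60 N. Pads are 20 mm wide; open, the fingers measure 115 mm over their backs; the gripper's body (75 mm by 178 mm) begins 61 mm behind the grasp point.
Start: joints at [66.171, 20.558, 86.54, -0, 72.909, -6.595], TCP at [177.771, 573.047, 404.623] pointing down, gripper open.
Joint ranges: [-170.27, 170.27], [-57.76, 135], [12.27, 136.19], [-55.21, 235.2], [11.17, 155.16], [-170.74, 170.74]. Speed limits (degrees/s): [136.94, 136.94, 180, 180, 180, 180].

## Interface

Orientations are given as a 3x3 rotation matrix whose columns are the frame's x, y, z axes.
In Python, from station import env gives the robot as it stands.
- The arm moves only by the tool send_rows, never from a script. Its argument "motion" is a list of rows, each an object of numbers: "hand": the opening in per cent of the stroke, from 0 (shut) to 100 (fully open); "x", "y", "z": the shift along the tool's x, y, z in mm; "twist": the turn about the tool's y in rad. In form: [{"hand": .., "x": .., "y": .., "z": .., "twist": ..}, ...]. A call has 1 to 10 rows; each row shifts and turns the commanded pose from where the row before left it, along the tool's axes as they then stand; what a row does not reach is not made up. A row lasts 1/8 s, in which the tool goes at most 62.5 mm and 10.7 degrees, less where a joint would pass 70% of its speed; a pose out of reach is approached as far as the arm can. A call is refused whole if a number of a shift passes 62.5 or a number of a turn 0.188, either way. A call with a gripper value outside its range is refused whole. The fingers move at their own pace and stop on an object; "grip_force" is the grip in N (left out, the last holds). Time passes only in rows, so rows that do not move let the fingers close. It gives the time, the measured TCP pose, the force and the opening at its end, in the units of the state.
- env.state(): the state, without advancing time (a new reading comes with each control period).
- env.get_image(name): name is "side" or "top" or "wrist"; returns a dict with "color" (384x512x3 uint8, red, green, blue), "K" (3x3 intrinsics, pixels), "dist_coeffs" ([k1, k2, p1, p2, k3] as OpenCV has them; the pictures are not rectified), "cam_to_world" (4x4, takes a point from camera to world coordinates); the wrist camera has in their place "tool_from_camera" (4x4, takes a point from camera to tool coordinates, whose origin is the TCP and whose axes are the tool frame's). Camera axes: x right, y up, looking along -z (the intrinsics and any distortion apply to the point x, -y, -z); pixel columns grow to the right and rows downward; lengths in mm; the calibration is good to about 2 mm. A picture is of the moment at which its call begins: read the wrist's pose just before it. There is no depth.
- env.sign_off(): hands the job in, once; it reports no verdict.
The state is a dict: "time": time; "joint_pos": joint angles; "dq": joint speeds; "tau": joint torques, N m; "eef_pos": TCP position; "orientation": TCP orientation; "force": force on the tool from outside, world axes, zero at the start; "ft_torque": the same for the moment, N m; "opening": opening from 0.0 (shut) to 1.0 (fully open).
Only numpy, scipy, OpenCV 4.12 (cv2) and the standard library are available. Lean on these libraries where they do the work, as an engineer would, in place of code of your own. Each camera call takes 0.05 s, during which the arm holds its last target. There are 200 camera calls.

## Task

Tidy the loose fixture parts into their places: stack both red rings on the post of the ring stand, the large ring at the bottom with the small one lying flat on it, and stand the red V-block flat, groove up, inside the square tray. Pick up the two aluminium profile stubs together in one grasp and lay them down as a pair, close side by side and lengthwise, inside the oblong tray. Leave the black motor and the black bracket where they are.

Things in the scene. Friction and masses are not known exactly. Their poses are not given: they have to be found in the camera images.
- big_ring_mid (a point): Large red printed ring, outer diameter 64 mm, hole 30 mm, 16 mm tall, with a circle of eight small dark dots on top, lying flat on the bench; this point is its centre, 8 mm above its underside; z is its axis. 28 to 56 g.
- small_ring_mid (a point): Small red printed ring, outer diameter 44 mm, hole 30 mm, 18 mm tall, lying flat on the bench; this point is its centre, 9 mm above its underside; z is its axis. 25 g.
- vblock_mid (a point): Red printed V-block, 60 x 40 x 36 mm (x, y, z), standing on its flat base; the V groove in its top runs along y, so the two flat faces 40 mm apart (across y) suit a grasp; solid up to 18 mm, two side cheeks to 36 mm. This point is its centre, 18 mm above its underside. 42 to 84 g.
- stub_a_mid (a point): First aluminium slotted-profile stub (bare metal, dark slot lines), a square bar 20 x 90 x 20 mm (x, y, z) lying on the bench; this point is its centre, 10 mm above its underside; its long axis is y. 50 g.
- stub_b_mid (a point): Second aluminium slotted-profile stub (bare metal, dark slot lines), a square bar 20 x 90 x 20 mm (x, y, z) lying on the bench; this point is its centre, 10 mm above its underside; its long axis is y. 50 g. It starts parallel to the first, beside it on the first one's +x side, with a gap of 2 to 5 mm, so the pair is about 44 mm wide over both along x.
- stand: Ring stand, fixed: grey plastic base plate 100 x 100 x 8 mm with an upright post of 12 mm diameter at its centre, post top 60 mm above the bench. Origin at the centre of its underside, on the bench; z up.
- long_floor (a point): Oblong grey open tray, fixed: outside 100 x 160 mm (x, y), walls 4 mm thick, rim 12 mm above the bench; inside 92 x 152 mm. This point is the centre of its inner floor, 4 mm above the bench; y runs lengthwise.
- square_floor (a point): Square grey open tray, fixed: outside 120 x 120 mm, walls 4 mm thick, rim 18 mm above the bench; inside 112 x 112 mm. This point is the centre of its inner floor, 4 mm above the bench; x and y run along its walls.
- motor_mid (a point): Bystander: black motor with a bright band, a 42 mm cube with a short shaft standing 21 mm out of its -y face, loose on the bench; this point is the cube's centre, 21 mm up.
- bracket_mid (a point): Bystander: flat black U-shaped bracket, 70 mm along x, 52 mm along y, 12 mm tall, loose on the bench; this point lies 6 mm up, about the middle of the U.
Things that resemble listed ones, but are neither listed nor needed, are in the scene too. Leave any purple look-alike of the part that bears stub_a_mid alone. Leave any blue or yellow look-alike of the part that bears stub_b_mid alone.

How it is judged (in metres and radians):
On the way:
1. both stubs are lifted together, side by side (height (world z) of each of stub_a_mid, stub_b_mid above 0.045 m and distance between stub_a_mid and stub_b_mid below 0.035 m), for 0.2 s.
At the end, for the whole second after the job is handed in: Large ring flat on the stand, small ring flat on it (12 mm of the post, height 4 mm, tilt 0.1 rad); V-block on the square tray's floor (4 mm, 0.12 rad); both stubs on the oblong tray's floor (4 mm), within 0.2 rad of lengthwise, centres under 35 mm apart; all at rest (horizontal distance between each of big_ring_mid, small_ring_mid and stand below 0.012 m and z of big_ring_mid in the frame of stand between 0.012 and 0.02 m and angle between the z axis of each of big_ring_mid, small_ring_mid and the z axis of stand, either way round below 0.1 rad and z of small_ring_mid in the frame of stand between 0.029 and 0.037 m and x of vblock_mid in the frame of square_floor between -0.037 and 0.037 m and y of vblock_mid in the frame of square_floor between -0.037 and 0.037 m and z of vblock_mid in the frame of square_floor between 0.014 and 0.022 m and angle between vblock_mid's own z axis and vertical below 0.12 rad and x of stub_a_mid in the frame of long_floor between -0.042 and 0.042 m and y of stub_a_mid in the frame of long_floor between -0.034 and 0.034 m and z of stub_a_mid in the frame of long_floor between 0.006 and 0.014 m and angle between the y axis of each of stub_a_mid, stub_b_mid and the y axis of long_floor, either way round below 0.2 rad and x of stub_b_mid in the frame of long_floor between -0.042 and 0.042 m and y of stub_b_mid in the frame of long_floor between -0.034 and 0.034 m and z of stub_b_mid in the frame of long_floor between 0.006 and 0.014 m and distance between stub_a_mid and stub_b_mid below 0.035 m and linear speed of each of big_ring, small_ring, vblock, stub_a, stub_b below 0.02 m/s); the robot touches nothing.
It fails at once if the motor is moved by more than 20 mm (distance of motor_mid from where it was at the start of the episode above 0.02 m).
It fails at once if the bracket is moved by more than 20 mm (distance of bracket_mid from where it was at the start of the episode above 0.02 m).
It also fails if it takes over 112 s, if anything falls off the work surface, if the arm or the gripper's body presses on something with over 40 N, if the wrist force passes 120 N, or if a joint passes its speed limit or range.

## Working session

There is one attempt and no reset: what is moved stays moved. The work goes in short steps, Python scripts to look and compute and a tool call to move; the robot and the scene stay as the last step left them, time stands still between calls to the robot, and variables do not carry over. Pictures are saved under pics/ and viewed, about 12 in all and at most 16, crops included, and the job is handed in when it is done.

Besides the shell and the picture viewer there is one more tool, called by a JSON object that holds its "fn" and its "kwargs". send_rows: Moves the arm, as the interface text tells. Its arguments: {"type":"object","properties":{"motion":{"type":"array"},"grip_force":{"type":"number"}},"required":["motion"]}

```bash
ls; mkdir -p pics; cat > h.py <<'E'
import numpy as np, cv2
from station import env
def grab(n):
    s=env.state(); im=env.get_image(n); c=im["color"]
    if n=="wrist":
        T=np.eye(4);T[:3,:3]=s["orientation"];T[:3,3]=s["eef_pos"];M=T@np.array(im["tool_from_camera"])
    else: M=np.array(im["cam_to_world"])
    return c,np.array(im["K"]),np.array(im["dist_coeffs"]),M
def ray(uv,K,d,M):
    p=cv2.undistortPoints(np.array(uv,float).reshape(-1,1,2),K,d)[:,0]
    r=np.c_[p[:,0],-p[:,1],-np.ones(len(p))]@M[:3,:3].T
    return M[:3,3],r
def onplane(uv,z,K,d,M):
    o,r=ray(uv,K,d,M); return (o+r*((z-o[2])/r[:,2])[:,None])
def proj(P,K,d,M):
    Q=(np.array(P,float).reshape(-1,3)-M[:3,3])@M[:3,:3]; Q=Q*[1,-1,-1]
    return cv2.projectPoints(Q,np.zeros(3),np.zeros(3),K,d)[0][:,0]
def save(n,c): cv2.imwrite("pics/"+n+".png",cv2.cvtColor(c,cv2.COLOR_RGB2BGR))
def load(n):
    z=np.load("pics/"+n+".npz"); return z["c"],z["K"],z["d"],z["M"]
def snap(n,f):
    g=grab(n); np.savez("pics/"+f+".npz",c=g[0],K=g[1],d=g[2],M=g[3]); save(f,g[0]); return g
E
python3 - <<'E'
from h import *
for n in("top","side","wrist"):
    g=snap(n,n+"0"); print(n,g[3].round(2).tolist(),g[1].round(1).tolist(),g[2])
s=env.state();print(s)
a=[cv2.imread(f"pics/{n}0.png") for n in("top","side")]
cv2.imwrite("pics/top0b.png",cv2.resize(a[0],(800,600)))
cv2.imwrite("pics/side0b.png",cv2.resize(a[1],(800,600)))
E
```

```text
pics
top [[0.02, 0.98, -0.19, 261.22], [-1.0, 0.02, -0.01, -7.05], [-0.01, 0.19, 0.98, 1143.17], [0.0, 0.0, 0.0, 1.0]] [[446.7, 0.0, 261.0], [0.0, 446.7, 192.7], [0.0, 0.0, 1.0]] [-0.13767368  0.          0.          0.          0.        ]
side [[0.83, 0.4, -0.38, 110.8], [-0.55, 0.6, -0.58, -567.8], [-0.01, 0.69, 0.72, 764.38], [0.0, 0.0, 0.0, 1.0]] [[347.0, 0.0, 248.1], [0.0, 347.0, 192.2], [0.0, 0.0, 1.0]] [0.0069171 0.        0.        0.        0.       ]
wrist [[0.29, -0.92, -0.25, 108.08], [0.96, 0.28, 0.08, 593.38], [-0.0, -0.27, 0.96, 383.93], [0.0, 0.0, 0.0, 1.0]] [[273.8, 0.0, 258.3], [0.0, 273.8, 192.7], [0.0, 0.0, 1.0]] [-0.05226993  0.          0.          0.          0.        ]
{'time': 0.15, 'joint_pos': array([ 6.61727079e+01,  2.05873609e+01,  8.65852636e+01,  2.76163993e-04,
        7.29089744e+01, -6.59680995e+00]), 'dq': array([ 0.02762214, -0.13576735, -0.18266614, -0.01585604,  0.09826815,
        0.02117606]), 'tau': array([ 3.41462910e-04, -5.15752923e+01, -2.71008343e+01,  6.73152460e-02,
        3.05388810e-02, -8.79241998e-05]), 'eef_pos': array([177.64060054, 572.80093058, 404.01043784]), 'orientation': array([[ 9.55120437e-01, -5.79551759e-04,  2.96217175e-01],
       [-2.96217695e-01, -1.30092208e-03,  9.55119566e-01],
       [-1.68185761e-04, -9.99998986e-01, -1.41421075e-03]]), 'force': array([ 0.57920911, -0.14412237,  0.49467954]), 'ft_torque': array([0.02146059, 0.06078898, 0.02266796]), 'opening': 1.0014313796693115}
```

View pics/top0b.png

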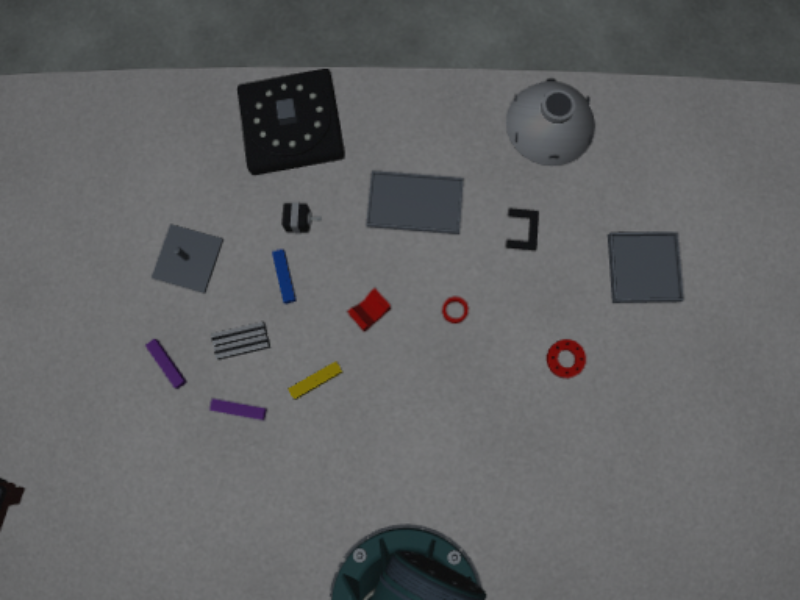

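View pics/side0b.png

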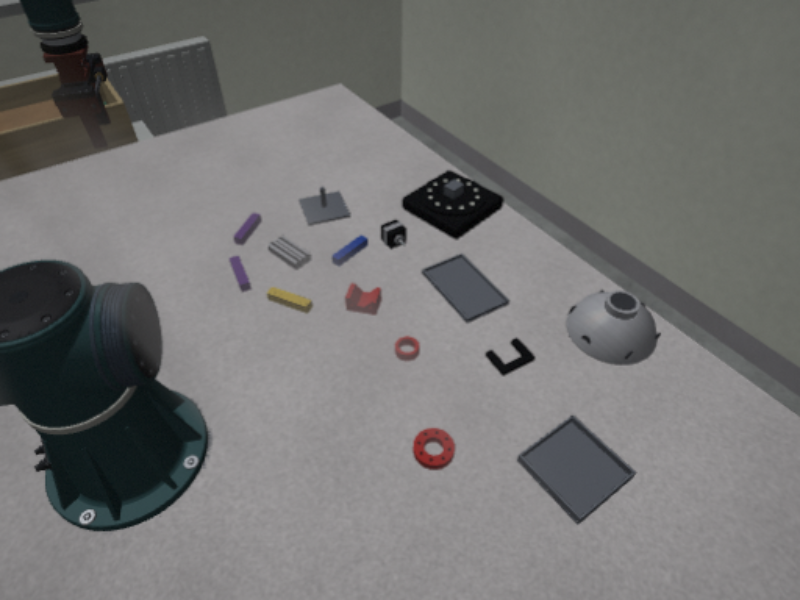

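The top view shows the stand at (188,258), stub pair at (240,340), V-block at (370,309), small ring at (455,309), large ring at (566,358), oblong tray at (415,203) and square tray at (645,267). The motor is at (297,217) and the bracket at (522,229).

Candidates for the stubs are bare metal at (240,340), purple at (166,364) and (238,409), blue at (284,276), and yellow at (315,380). By the description I choose the bare-metal pair. There is only one large ring, one small ring and one V-block, all red.

```bash
cat > m.py <<'E'
from h import *
def comps(c,kind):
    hsv=cv2.cvtColor(c,cv2.COLOR_RGB2HSV);H,S,V=[hsv[...,i].astype(int) for i in range(3)]
    if kind=="red": m=((H<8)|(H>172))&(S>140)&(V>50)
    if kind=="grey": m=(H>90)&(H<130)&(S>18)&(S<90)&(V>40)&(V<125)
    m=cv2.morphologyEx(m.astype(np.uint8),cv2.MORPH_CLOSE,np.ones((3,3)))
    cs,_=cv2.findContours(m,cv2.RETR_EXTERNAL,cv2.CHAIN_APPROX_NONE)
    return [q for q in cs if cv2.contourArea(q)>60]
E
python3 - <<'E'
from m import *
for n in("top0","side0"):
    g=load(n)
    for k in("red","grey"):
        for q in comps(g[0],k):
            r=cv2.minAreaRect(q); (cx,cy),_=cv2.minEnclosingCircle(q)
            print(n,k,np.round(r[0],1),np.round(r[1],1),round(r[2],1),cv2.contourArea(q),"w",onplane([r[0]],{'red':16,'grey':8}[k],*g[1:])[0].round(0))
a=cv2.imread("pics/top0.png")[195:265,85:280]; a=cv2.resize(a,None,fx=4,fy=4,interpolation=cv2.INTER_CUBIC)
b=cv2.imread("pics/side0.png")[110:210,140:280]; b=cv2.resize(b,None,fx=4,fy=3,interpolation=cv2.INTER_CUBIC)
o=np.zeros((590,800,3),np.uint8); o[:280,:780]=a; o[285:585,:560]=b; cv2.imwrite("pics/crop0.png",o)
E
```

```text
top0 red [362. 229.] [24. 24.] 90.0 442.0 w [ 390. -253.   16.]
top0 red [290.5 198. ] [16. 15.] 90.0 185.0 w [467. -70.  16.]
top0 red [236. 198.] [16.  23.3] 48.8 332.0 w [465.  70.  16.]
top0 grey [270.9 376.4] [52.3 13.5] 27.5 426.5 w [ 23. -28.   8.]
top0 grey [257.3 357.4] [43.5 96.3] 85.2 306.5 w [68.  7.  8.]
top0 grey [153.5 217.3] [16.1 34.8] 77.5 475.5 w [411. 283.   8.]
top0 grey [412.7 170.4] [46.1 45.8] 86.3 1952.0 w [ 549. -395.    8.]
top0 grey [119.4 164.8] [35.4 37.9] 18.4 1225.5 w [550. 385.   8.]
top0 grey [188. 139.] [18.  6.] 90.0 65.5 w [624. 204.   8.]
top0 grey [265.1 129.1] [59.7 36.1] 4.8 2045.0 w [655.  -2.   8.]
top0 grey [182.5  69. ] [12. 11.] 90.0 116.5 w [828. 231.   8.]
top0 grey [352.1  78.5] [55.6 51.7] 12.5 2197.0 w [ 807. -239.    8.]
side0 red [275.3 287.8] [24.  20.5] 45.0 239.5 w [ 384. -259.   16.]
side0 grey [368.  297.6] [58.9 49.3] 46.8 2559.0 w [ 552. -396.    8.]
side0 grey [ 84.9 300.6] [ 60.3 112.3] 58.0 1431.0 w [ -3. -36.   8.]
side0 grey [ 14.9 210.2] [16.3 37.5] 60.9 233.0 w [-94. 363.   8.]
side0 grey [398.4 192.2] [15.5  9.5] 14.0 110.0 w [ 883. -207.    8.]
side0 grey [ 49.6 184.1] [89.5 49.7] 40.9 953.5 w [ 13. 420.   8.]
side0 grey [297.7 183.3] [51.1 28.8] 48.0 1144.5 w [656.  -8.   8.]
side0 grey [207.1 132.2] [16.5 28. ] 78.7 367.5 w [551. 383.   8.]
side0 grey [289.3 119.3] [ 9.2 12.7] 45.0 73.5 w [849. 280.   8.]
```

View pics/crop0.png

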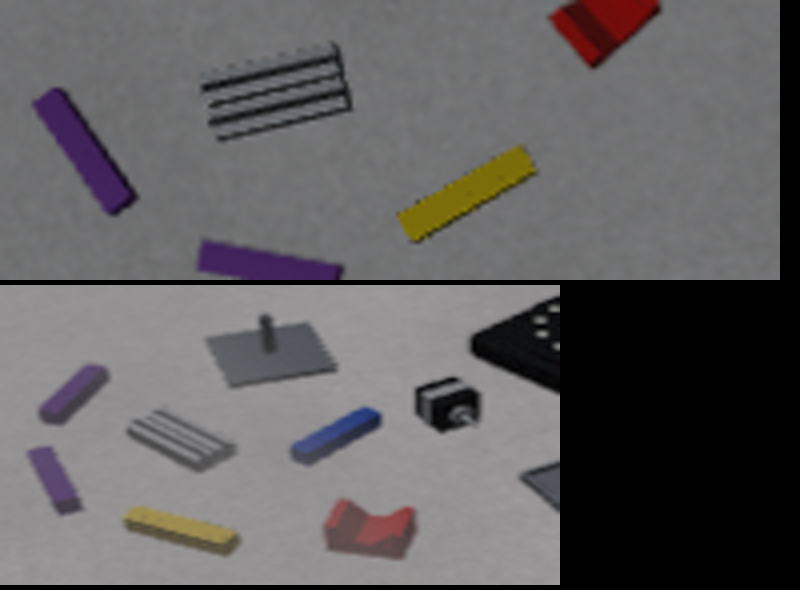

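The crop confirms the bare-metal pair: two bars with dark slots in the top crop at about (275,90), between purple and blue bars. I'll move the wrist camera over it.

{"fn": "send_rows", "kwargs": {"motion": [{"x":44,"y":10,"z":-30,"hand":100},{"x":44,"y":10,"z":-30,"hand":100},{"x":44,"y":10,"z":-30,"hand":100},{"x":44,"y":10,"z":-30,"hand":100},{"x":44,"y":10,"z":-30,"hand":100},{"x":44,"y":10,"z":-29,"hand":100},{"x":44,"y":10,"z":-29,"hand":100}]}}

```text
invalid input
```

{"fn": "send_rows", "kwargs": {"motion": [{"x":0,"y":0,"z":0,"hand":100,"twist":0.174},{"x":0,"y":0,"z":0,"hand":100,"twist":0.174},{"x":0,"y":0,"z":0,"hand":100,"twist":0.174},{"x":0,"y":0,"z":0,"hand":100,"twist":0.174},{"x":0,"y":0,"z":0,"hand":100,"twist":0.174},{"x":0,"y":0,"z":0,"hand":100,"twist":0.174},{"x":0,"y":0,"z":0,"hand":100},{"x":0,"y":0,"z":0,"hand":100}]}}

```text
invalid input
```

```bash
cat >> h.py <<'E'
def yaw(s=None):
    s=s or env.state(); R=s["orientation"]; return np.degrees(np.arctan2(R[1,2],R[0,2]))
def goto(P,yw=None):
    "needed shift of the grasp point to P in tool axes; and twist (rad)"
    s=env.state();R=s["orientation"];p=s["eef_pos"]
    print("t",round(s["time"],2),"tcp",p.round(1),"yaw",yaw(s).round(1),"open",round(float(s["opening"])*88,1),"F",s["force"].round(1),"j6",s["joint_pos"][5].round(0))
    tip=p+R[:,1]*182
    print("tip",tip.round(1),"tool shift (tip to P)",(R.T@(np.array(P)-tip)).round(1), "twist", None if yw is None else round(float(-np.radians((yw-yaw(s)+90)%180-90)),3))
E
python3 - <<'E'
from h import *
g=snap("wrist","w1"); goto([411,283,3])
E
```

```text
t 0.2 tcp [177.7 572.9 404.1] yaw 72.8 open 88.0 F [-0.   0.  -0.2] j6 -7.0
tip [177.6 572.7 222.1] tool shift (tip to P) [ 308.8  219.3 -207.3] twist None
```

View pics/w1.png

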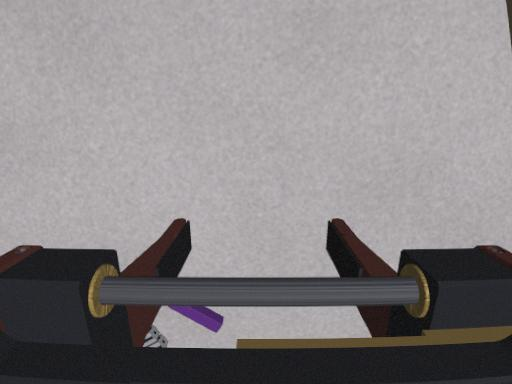

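The wrist view shows the fingers at (160,290) and (355,290), and the ground under the grasp point near row 200. The call was probably refused because rows lacked keys, so I'll retry with all of them.

{"fn": "send_rows", "kwargs": {"motion": [{"hand":100,"x":44,"y":10,"z":-30,"twist":0},{"hand":100,"x":44,"y":10,"z":-30,"twist":0},{"hand":100,"x":44,"y":10,"z":-30,"twist":0},{"hand":100,"x":44,"y":10,"z":-30,"twist":0},{"hand":100,"x":44,"y":10,"z":-30,"twist":0},{"hand":100,"x":44,"y":10,"z":-29,"twist":0},{"hand":100,"x":44,"y":10,"z":-29,"twist":0}], "grip_force": 30}}

```text
time: 1.08
eef_pos: [411.2, 281.7, 334.4]
orientation: [[0.955, 0.0, 0.296], [-0.296, 0.0, 0.955], [0.0, -1.0, 0.0]]
force: [0.1, 0.8, 0.8]
opening: 1.002
```

{"fn": "send_rows", "kwargs": {"motion": [{"hand":100,"x":0,"y":0,"z":0,"twist":0.174},{"hand":100,"x":0,"y":0,"z":0,"twist":0.174},{"hand":100,"x":0,"y":0,"z":0,"twist":0.174},{"hand":100,"x":0,"y":0,"z":0,"twist":0.174},{"hand":100,"x":0,"y":0,"z":0,"twist":0.174},{"hand":100,"x":0,"y":0,"z":0,"twist":0.174},{"hand":100,"x":0,"y":0,"z":0,"twist":0},{"hand":100,"x":0,"y":0,"z":0,"twist":0}], "grip_force": 30}}

```text
time: 2.08
eef_pos: [410.3, 283.1, 334.6]
orientation: [[0.227, -0.0, 0.974], [-0.974, -0.0, 0.227], [0.0, -1.0, -0.0]]
force: [0.6, -1.4, -0.1]
opening: 1.0
```

```bash
python3 - <<'E'
from h import *
g=snap("wrist","w1"); goto([411,283,3])
E
```

```text
t 2.12 tcp [410.3 283.1 334.6] yaw 13.1 open 88.0 F [ 0.2 -0.4 -0.3] j6 14.0
tip [410.2 283.1 152.6] tool shift (tip to P) [  0.2 149.6   0.7] twist None
```

View pics/w1.png

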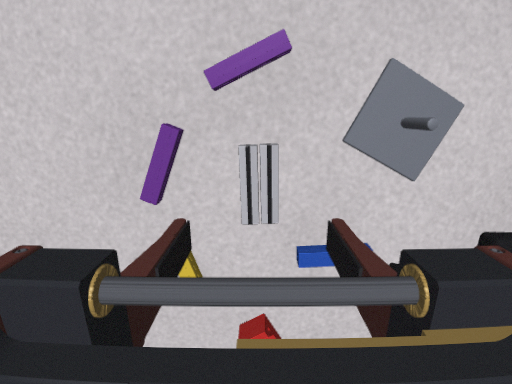

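The pair sits at (259,184) with the slots at u≈249 and 269. The stand is at (403,120), with its post top at about (432,123). I'll measure both by triangulating with the top view.

```bash
cat >> h.py <<'E'
def tri(u1,g1,u2,g2):
    o1,r1=ray([u1],*g1[1:]);o2,r2=ray([u2],*g2[1:])
    A=np.c_[r1[0],-r2[0]];s=np.linalg.lstsq(A,o2-o1,rcond=None)[0]
    a=o1+r1[0]*s[0];b=o2+r2[0]*s[1];return ((a+b)/2).round(1),np.linalg.norm(a-b).round(1)
E
python3 - <<'E'
from m import *
w=load("w1");t=load("top0");sd=load("side0")
def slots(g,x0,x1,y0,y1,thr):
    q=cv2.cvtColor(g[0],cv2.COLOR_RGB2GRAY)[y0:y1,x0:x1]
    cs,_=cv2.findContours((q<thr).astype(np.uint8),cv2.RETR_EXTERNAL,cv2.CHAIN_APPROX_NONE)
    out=[]
    for c in cs:
        r=cv2.minAreaRect(c)
        if max(r[1])>12: out.append((np.round(np.array(r[0])+[x0,y0],1),np.round(r[1],1),round(r[2],1)));print(out[-1])
    return out
print("wrist");a=slots(w,232,288,135,232,80)
print("top");b=slots(t,130,180,203,235,60)
for o in a: print("slot on z20",onplane([o[0]],20,*w[1:])[0].round(1))
for q in comps(w[0],"grey"):
    r=cv2.minAreaRect(q); print("grey w",np.round(r[0],1),np.round(r[1],1),r[2])
# bar end corners clicked in w1
P=onplane([[239,145],[279,144],[279,224],[241,225]],20,*w[1:]);print(P.round(1)); print("mid",P.mean(0).round(1))
d=(P[2]+P[3]-P[0]-P[1]);print("long yaw",np.degrees(np.arctan2(d[1],d[0])).round(1),"short",np.degrees(np.arctan2(d[1],d[0])).round(1)+90)
print("tri pair", tri(P[:0].tolist() or [259.3,184.5],w,[153.5,217.3],t))
print("stand base corners z8",onplane([[393,58],[463,104],[414,181],[344,136]],8,*w[1:]).mean(0).round(1),"post top z60",onplane([[432,123]],60,*w[1:]).round(1))
print("tri posttop", tri([432,123.5],w,[323/800*512,188/600*384],sd))
for n,uw in(("long",([265.1,129.1],[297.7,183.3])),("square",([412.7,170.4],[368,297.6])),("stand",([119.4,164.8],[207.1,132.2])),("bigring",([362,229],[275.3,287.8]))):
    print(n,tri(uw[0],t,uw[1],sd))
for k,q in(("long",[265.1,129.1]),("square",[412.7,170.4])):
    for c in comps(t[0],"grey"):
        r=cv2.minAreaRect(c)
        if abs(r[0][0]-q[0])<1: 
            B=onplane(cv2.boxPoints(r),14,*t[1:]);e=[B[1]-B[0],B[2]-B[1]];print(k,[ (np.linalg.norm(x).round(1),np.degrees(np.arctan2(x[1],x[0])).round(1)) for x in e],B.mean(0).round(1))
E
```

```text
wrist
(array([248.4, 184.5]), array([77.1,  3.8]), 88.0)
(array([269., 184.]), array([78. ,  3.6]), 88.9)
top
(array([154.8, 223.2]), array([ 6.1, 35.4]), 76.0)
(array([153.3, 214.9]), array([ 7. , 34.5]), 74.7)
slot on z20 [399.6 280.   20. ]
slot on z20 [421.7 285.8  20. ]
grey w [258.1 288.9] [318.1  33.5] 0.6585431694984436
grey w [459.9 287.9] [ 79.  103.3] 88.21009063720703
grey w [255.5 316. ] [511. 134.] 0.0
grey w [402.7 121.3] [86.7 95. ] 31.607501983642578
[[380.3 320.1  20. ]
 [421.6 330.9  20. ]
 [444.3 242.3  20. ]
 [401.8 231.   20. ]]
mid [412.  281.1  20. ]
long yaw -76.0 short 14.0
tri pair (array([411.2, 281.2,  13.2]), np.float64(1.1))
stand base corners z8 [551.2 386.6   8. ] post top z60 [[550.8 385.9  60. ]]
tri posttop (array([555.1, 386.2,  55. ]), np.float64(1.9))
long (array([658.6,  -2.7,   1.7]), np.float64(4.2))
square (array([ 549.5, -395.5,    9.6]), np.float64(2.1))
stand (array([551.1, 385.3,   6.3]), np.float64(1.1))
bigring (array([ 389.7, -255. ,    4.9]), np.float64(4.1))
long [(np.float64(101.4), np.float64(-2.6)), (np.float64(160.3), np.float64(-94.1))] [653.2  -1.8  14. ]
square [(np.float64(126.8), np.float64(-84.7)), (np.float64(125.9), np.float64(-179.8))] [ 548.2 -394.1   14. ]
```

{"fn": "send_rows", "kwargs": {"motion": [{"hand":100,"x":1,"y":40,"z":0.5,"twist":-0.02},{"hand":100,"x":0,"y":40,"z":0,"twist":0},{"hand":100,"x":0,"y":35,"z":0,"twist":0},{"hand":100,"x":0,"y":20,"z":0,"twist":0},{"hand":100,"x":0,"y":10,"z":0,"twist":0},{"hand":100,"x":0,"y":3.5,"z":0,"twist":0},{"hand":100,"x":0,"y":0,"z":0,"twist":0}], "grip_force": 30}}

```text
time: 3.0
eef_pos: [411.3, 282.4, 186.6]
orientation: [[0.244, 0.001, 0.97], [-0.97, 0.0, 0.244], [-0.0, -1.0, 0.001]]
force: [0.3, 0.3, 0.3]
opening: 0.997
```

{"fn": "send_rows", "kwargs": {"motion": [{"hand":0,"x":0,"y":0,"z":0,"twist":0},{"hand":0,"x":0,"y":0,"z":0,"twist":0},{"hand":0,"x":0,"y":0,"z":0,"twist":0},{"hand":0,"x":0,"y":0,"z":0,"twist":0},{"hand":0,"x":0,"y":0,"z":0,"twist":0},{"hand":0,"x":0,"y":0,"z":0,"twist":0},{"hand":0,"x":0,"y":0,"z":0,"twist":0},{"hand":0,"x":0,"y":0,"z":0,"twist":0}], "grip_force": 30}}

```text
time: 4.0
eef_pos: [411.0, 282.3, 186.2]
orientation: [[0.244, 0.0, 0.97], [-0.97, -0.0, 0.244], [0.0, -1.0, -0.0]]
force: [0.1, 0.0, 1.9]
opening: 0.453
```

{"fn": "send_rows", "kwargs": {"motion": [{"hand":0,"x":0,"y":-8,"z":0,"twist":0},{"hand":0,"x":0,"y":-15,"z":0,"twist":0},{"hand":0,"x":0,"y":-25,"z":0,"twist":0},{"hand":0,"x":0,"y":-25,"z":0,"twist":0},{"hand":0,"x":0,"y":-25,"z":0,"twist":0},{"hand":0,"x":0,"y":-12,"z":0,"twist":0},{"hand":0,"x":0,"y":0,"z":0,"twist":0},{"hand":0,"x":0,"y":0,"z":0,"twist":0},{"hand":0,"x":0,"y":0,"z":0,"twist":0}], "grip_force": 30}}

```text
time: 5.12
eef_pos: [410.6, 282.1, 295.2]
orientation: [[0.243, -0.002, 0.97], [-0.97, -0.001, 0.243], [0.0, -1.0, -0.002]]
force: [0.8, 0.7, -0.6]
opening: 0.453
```

```bash
python3 - <<'E'
from h import *
g=snap("wrist","w2"); goto([655,-2,10],-4)
E
```

```text
t 5.17 tcp [410.7 282.1 295.3] yaw 14.1 open 40.1 F [-0.4 -1.  -0.3] j6 12.0
tip [410.4 281.9 113.3] tool shift (tip to P) [334.9 103.1 168.2] twist 0.316
```

View pics/w2.png

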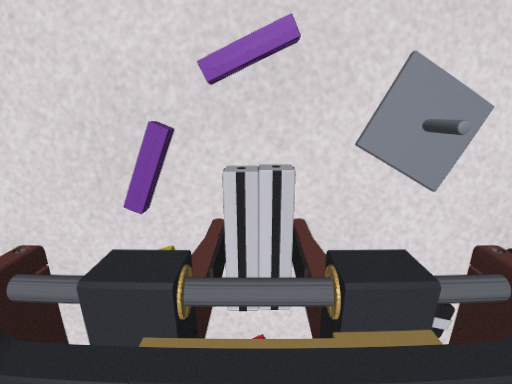

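The picture shows both stubs clamped side by side at (260,235). Next I move over the oblong tray and turn.

{"fn": "send_rows", "kwargs": {"motion": [{"hand":0,"x":48,"y":-4,"z":24,"twist":0},{"hand":0,"x":48,"y":-4,"z":24,"twist":0},{"hand":0,"x":48,"y":0,"z":24,"twist":0},{"hand":0,"x":48,"y":0,"z":24,"twist":0},{"hand":0,"x":48,"y":0,"z":24,"twist":0},{"hand":0,"x":48,"y":0,"z":24,"twist":0},{"hand":0,"x":47,"y":0,"z":24,"twist":0},{"hand":0,"x":0,"y":0,"z":0,"twist":0.155},{"hand":0,"x":0,"y":0,"z":0,"twist":0.155},{"hand":0,"x":0,"y":0,"z":0,"twist":0}], "grip_force": 30}}

```text
time: 6.42
eef_pos: [655.4, -1.9, 303.2]
orientation: [[-0.063, -0.002, 0.998], [-0.998, 0.0, -0.063], [-0.0, -1.0, -0.002]]
force: [0.3, -0.5, -0.9]
opening: 0.456
```

```bash
python3 - <<'E'
from m import *
goto([655,-2,10],-3.5)
g=snap("wrist","w3")
for q in comps(g[0],"grey"):
    r=cv2.minAreaRect(q); print(np.round(r[0]),np.round(r[1]),r[2])
E
```

```text
t 6.42 tcp [655.4  -1.9 303.2] yaw -3.6 open 40.1 F [ 0.3 -0.5 -0.9] j6 -3.0
tip [655.1  -1.9 121.2] tool shift (tip to P) [1.000e-01 1.112e+02 1.000e-01] twist -0.002
[258. 287.] [ 44. 149.] 87.1014175415039
[420. 290.] [ 80. 182.] 90.0
[256. 316.] [133. 511.] 90.0
[276. 190.] [ 8. 38.] 2.2906100749969482
[262. 164.] [107.  99.] 90.0
[402.   2.] [31.  9.] 23.198589324951172
[389.  12.] [43. 97.] 79.28687286376953
```

View pics/w3.png

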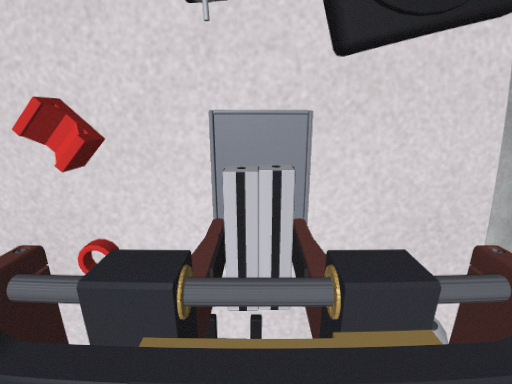

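The tray's left and right edges are at u = 210 and 312 (centre 261) against the pair at u = 259, so it is aligned. Lowering and releasing.

{"fn": "send_rows", "kwargs": {"motion": [{"hand":0,"x":0,"y":35,"z":0,"twist":0},{"hand":0,"x":0,"y":35,"z":0,"twist":0},{"hand":0,"x":0,"y":22,"z":0,"twist":0},{"hand":0,"x":0,"y":12,"z":0,"twist":0},{"hand":0,"x":0,"y":5,"z":0,"twist":0},{"hand":0,"x":0,"y":3,"z":0,"twist":0},{"hand":0,"x":0,"y":0,"z":0,"twist":0},{"hand":0,"x":0,"y":0,"z":0,"twist":0}], "grip_force": 30}}

```text
time: 7.48
eef_pos: [655.8, -1.8, 192.9]
orientation: [[-0.064, 0.001, 0.998], [-0.998, -0.0, -0.064], [0.0, -1.0, 0.001]]
force: [-0.2, -0.1, -1.0]
opening: 0.454
```

{"fn": "send_rows", "kwargs": {"motion": [{"hand":57,"x":0,"y":0,"z":0,"twist":0},{"hand":57,"x":0,"y":0,"z":0,"twist":0},{"hand":57,"x":0,"y":0,"z":0,"twist":0},{"hand":57,"x":0,"y":0,"z":0,"twist":0},{"hand":57,"x":0,"y":-10,"z":0,"twist":0},{"hand":57,"x":0,"y":-25,"z":0,"twist":0},{"hand":70,"x":0,"y":-40,"z":0,"twist":0},{"hand":100,"x":0,"y":-60,"z":0,"twist":0},{"hand":100,"x":0,"y":0,"z":0,"twist":0},{"hand":100,"x":0,"y":0,"z":0,"twist":0}], "grip_force": 30}}

```text
time: 8.72
eef_pos: [655.3, -1.7, 327.6]
orientation: [[-0.064, 0.001, 0.998], [-0.998, -0.0, -0.064], [0.0, -1.0, 0.001]]
force: [0.2, -0.3, -0.9]
opening: 0.981
```

```bash
python3 - <<'E'
from m import *
goto([467,-70,150])
g=snap("wrist","w4")
r=load("top0");
for q in comps(g[0],"red"):
    (c,rad)=cv2.minEnclosingCircle(q); b=cv2.minAreaRect(q); print(np.round(c,1),round(rad,1),np.round(b[1]),b[2])
E
```

```text
t 8.72 tcp [655.3  -1.7 327.6] yaw -3.7 open 86.4 F [ 0.2 -0.3 -0.9] j6 -3.0
tip [655.4  -1.7 145.6] tool shift (tip to P) [  80.2   -4.5 -183.6] twist None
[109.6 247.5] 19.6 [38. 25.] 23.629377365112305
[ 72.5 133. ] 41.8 [75. 49.] 40.48601150512695
```

View pics/w4.png

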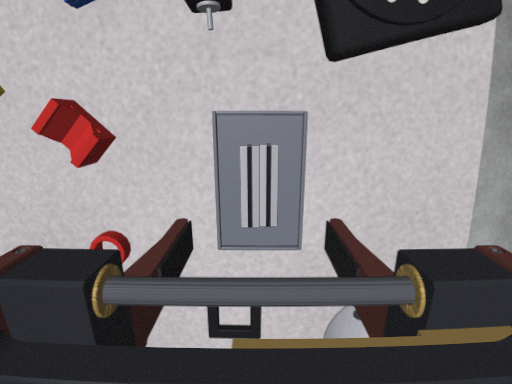

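Both stubs lie parallel on the tray floor at (260,186), and the tray spans u 215–306, v 112–250. On to the large ring.

{"fn": "send_rows", "kwargs": {"motion": [{"hand":100,"x":38,"y":0,"z":-35,"twist":0},{"hand":100,"x":38,"y":0,"z":-35,"twist":0},{"hand":100,"x":38,"y":0,"z":-35,"twist":0},{"hand":100,"x":38,"y":0,"z":-35,"twist":0},{"hand":100,"x":38,"y":0,"z":-36,"twist":0},{"hand":100,"x":39,"y":0,"z":-36,"twist":0},{"hand":100,"x":39,"y":0,"z":-36,"twist":0},{"hand":100,"x":0,"y":0,"z":0,"twist":0},{"hand":100,"x":0,"y":0,"z":0,"twist":0}], "grip_force": 30}}

```text
time: 9.9
eef_pos: [390.7, -253.0, 326.3]
orientation: [[-0.065, -0.001, 0.998], [-0.998, 0.002, -0.065], [-0.002, -1.0, -0.001]]
force: [-0.0, 0.2, -0.0]
opening: 1.002
```

```bash
python3 - <<'E'
from m import *
g=snap("wrist","w5");t=load("top0")
for q in comps(g[0],"red"):
    c,rad=cv2.minEnclosingCircle(q); e=cv2.fitEllipse(q); P=onplane([e[0]],8,*g[1:])[0]; print(np.round(c,1),round(rad,1),np.round(e[0],1),np.round(e[1],1),P.round(1)); print(tri(e[0],g,[362,229],t))
    # height: top-face outline radius vs 32 mm
    for z in (8,16): 
        Q=onplane(q[:,0],z,*g[1:]); (cc,rr)=cv2.minEnclosingCircle(Q[:,:2].astype(np.float32)); print(z,np.round(cc,1),round(rr,1))
    goto([cc[0],cc[1],4])
E
```

```text
[259.6 186.6] 28.3 [259.6 186.6] [55.3 55.6] [ 391.8 -256.4    8. ]
(array([ 391.6, -256.1,    6.6]), np.float64(1.3))
8 [ 391.5 -257.1] 32.6
16 [ 391.7 -255.1] 31.7
t 9.95 tcp [ 391.2 -252.7  326.5] yaw -3.7 open 88.2 F [0.5 0.5 0.8] j6 -38.0
tip [ 391.  -252.4  144.5] tool shift (tip to P) [  2.8 140.5   0.9] twist None
[328.5   4. ] 22.9 [327.1   6.9] [30.9 41.2] [468.9 -80.    8. ]
(array([ 370.8, -188.1,  335.7]), np.float64(34.9))
8 [470.3 -77.1] 22.3
16 [468.3 -79.9] 21.7
t 9.95 tcp [ 391.2 -252.7  326.5] yaw -3.7 open 88.2 F [0.5 0.5 0.8] j6 -38.0
tip [ 391.  -252.4  144.5] tool shift (tip to P) [-177.   140.6   66.2] twist None
```

{"fn": "send_rows", "kwargs": {"motion": [{"hand":100,"x":3,"y":40,"z":1,"twist":0},{"hand":100,"x":0,"y":40,"z":0,"twist":0},{"hand":100,"x":0,"y":30,"z":0,"twist":0},{"hand":100,"x":0,"y":18,"z":0,"twist":0},{"hand":100,"x":0,"y":9,"z":0,"twist":0},{"hand":100,"x":0,"y":3.5,"z":0,"twist":0},{"hand":100,"x":0,"y":0,"z":0,"twist":0}], "grip_force": 25}}

```text
time: 10.82
eef_pos: [392.1, -256.3, 186.9]
orientation: [[-0.063, 0.0, 0.998], [-0.998, -0.0, -0.063], [0.0, -1.0, 0.0]]
force: [0.3, 0.1, 0.6]
opening: 0.996
```

{"fn": "send_rows", "kwargs": {"motion": [{"hand":0,"x":0,"y":0,"z":0,"twist":0},{"hand":0,"x":0,"y":0,"z":0,"twist":0},{"hand":0,"x":0,"y":0,"z":0,"twist":0},{"hand":0,"x":0,"y":0,"z":0,"twist":0},{"hand":0,"x":0,"y":0,"z":0,"twist":0},{"hand":0,"x":0,"y":0,"z":0,"twist":0},{"hand":0,"x":0,"y":-10,"z":0,"twist":0},{"hand":0,"x":0,"y":-40,"z":0,"twist":0},{"hand":0,"x":0,"y":-45,"z":0,"twist":0},{"hand":0,"x":0,"y":-35,"z":0,"twist":0}], "grip_force": 25}}

```text
time: 12.08
eef_pos: [391.6, -256.3, 318.8]
orientation: [[-0.064, 0.001, 0.998], [-0.998, -0.001, -0.064], [0.001, -1.0, 0.001]]
force: [0.2, -1.3, -1.1]
opening: 0.726
```

```bash
python3 - <<'E'
from m import *
goto([551,386,135],-20)
E
```

```text
t 12.07 tcp [ 391.6 -256.3  318.8] yaw -3.7 open 63.9 F [ 0.2 -1.3 -1.1] j6 -38.0
tip [ 391.8 -256.5  136.8] tool shift (tip to P) [-651.3    1.4  117.8] twist 0.285
```

{"fn": "send_rows", "kwargs": {"motion": [{"hand":0,"x":-30,"y":0,"z":5,"twist":0},{"hand":0,"x":-55,"y":0,"z":10,"twist":0},{"hand":0,"x":-58,"y":0,"z":10,"twist":0},{"hand":0,"x":-58,"y":0,"z":10,"twist":0},{"hand":0,"x":-58,"y":0,"z":10,"twist":0},{"hand":0,"x":-58,"y":0,"z":11,"twist":0},{"hand":0,"x":-58,"y":0,"z":11,"twist":0},{"hand":0,"x":-58,"y":0,"z":11,"twist":0},{"hand":0,"x":-58,"y":0,"z":11,"twist":0},{"hand":0,"x":-58,"y":0,"z":10,"twist":0}], "grip_force": 25}}

```text
time: 13.32
eef_pos: [525.6, 287.1, 317.1]
orientation: [[-0.064, 0.0, 0.998], [-0.998, -0.0, -0.064], [0.0, -1.0, 0.0]]
force: [1.2, 1.1, -0.5]
opening: 0.727
```

{"fn": "send_rows", "kwargs": {"motion": [{"hand":0,"x":-52,"y":0,"z":9,"twist":0},{"hand":0,"x":-32,"y":0,"z":6,"twist":0},{"hand":0,"x":-18,"y":0,"z":4,"twist":0},{"hand":0,"x":0,"y":0,"z":0,"twist":0},{"hand":0,"x":0,"y":0,"z":0,"twist":0},{"hand":0,"x":0,"y":0,"z":0,"twist":0}], "grip_force": 25}}

```text
time: 14.08
eef_pos: [551.0, 384.4, 316.7]
orientation: [[-0.065, -0.001, 0.998], [-0.998, -0.001, -0.065], [0.001, -1.0, -0.001]]
force: [0.2, -0.5, 0.1]
opening: 0.725
```

```bash
python3 - <<'E'
from m import *
goto([551,386,12])
g=snap("wrist","w6")
for q in comps(g[0],"red"):
    e=cv2.fitEllipse(q); print(np.round(e[0]),np.round(e[1]))
s=env.state();tip=s["eef_pos"]+s["orientation"][:,1]*182
print("ring bottom px",proj([tip-[0,0,4]],*g[1:]))
E
```

```text
t 14.07 tcp [551.  384.4 316.7] yaw -3.7 open 63.8 F [ 0.2 -0.5  0.1] j6 33.0
tip [550.9 384.3 134.7] tool shift (tip to P) [-1.800e+00  1.227e+02  1.000e-01] twist None
[258. 232.] [ 95. 104.]
ring bottom px [[258.19015367 230.43200533]]
```

View pics/w6.png

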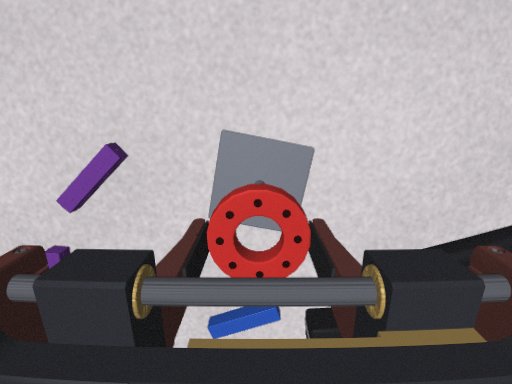

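The ring is held level at (258,232), with the post top just behind it at (259,184), as computed. Lowering onto the post.

{"fn": "send_rows", "kwargs": {"motion": [{"hand":0,"x":-1.7,"y":30,"z":0,"twist":0},{"hand":0,"x":0,"y":30,"z":0,"twist":0},{"hand":0,"x":0,"y":25,"z":0,"twist":0},{"hand":0,"x":0,"y":18,"z":0,"twist":0},{"hand":0,"x":0,"y":10,"z":0,"twist":0},{"hand":0,"x":0,"y":5,"z":0,"twist":0},{"hand":0,"x":0,"y":2.5,"z":0,"twist":0},{"hand":0,"x":0,"y":0,"z":0,"twist":0},{"hand":0,"x":0,"y":0,"z":0,"twist":0}], "grip_force": 25}}

```text
time: 15.25
eef_pos: [551.4, 387.6, 196.7]
orientation: [[-0.064, 0.001, 0.998], [-0.998, 0.0, -0.064], [-0.0, -1.0, 0.001]]
force: [0.3, -0.6, 0.0]
opening: 0.724
```

{"fn": "send_rows", "kwargs": {"motion": [{"hand":90,"x":0,"y":0,"z":0,"twist":0},{"hand":90,"x":0,"y":0,"z":0,"twist":0},{"hand":90,"x":0,"y":0,"z":0,"twist":0},{"hand":90,"x":0,"y":0,"z":0,"twist":0},{"hand":90,"x":0,"y":-10,"z":0,"twist":0},{"hand":90,"x":0,"y":-30,"z":0,"twist":0},{"hand":100,"x":0,"y":-40,"z":0,"twist":0},{"hand":100,"x":0,"y":-50,"z":0,"twist":0},{"hand":100,"x":0,"y":0,"z":0,"twist":0},{"hand":100,"x":0,"y":0,"z":0,"twist":0}], "grip_force": 25}}

```text
time: 16.5
eef_pos: [551.0, 387.3, 326.3]
orientation: [[-0.064, 0.0, 0.998], [-0.998, -0.0, -0.064], [0.0, -1.0, 0.0]]
force: [-0.4, -0.6, -0.9]
opening: 1.002
```

```bash
python3 - <<'E'
from m import *
goto([468.5,-79.5,140])
g=snap("wrist","w7")
for q in comps(g[0],"red"):
    e=cv2.fitEllipse(q); print(np.round(e[0],1),np.round(e[1],1), onplane([e[0]],16,*g[1:]).round(1))
c=g[0][110:240,190:330]; save("w7c",cv2.resize(c,None,fx=3,fy=3,interpolation=cv2.INTER_CUBIC))
E
```

```text
t 16.5 tcp [551.  387.3 326.3] yaw -3.7 open 88.1 F [-0.4 -0.6 -0.9] j6 33.0
tip [551.  387.3 144.3] tool shift (tip to P) [471.1   4.3 -52.5] twist None
[258.6 184.4] [57.4 57.6] [[551.5 387.8  16. ]]
```

View pics/w7c.png

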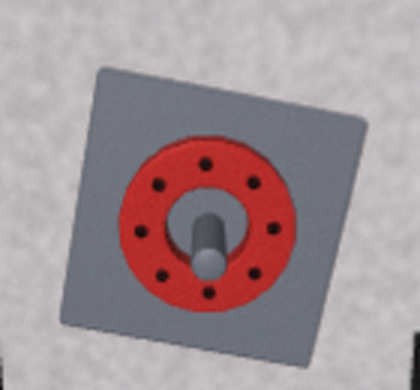

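The large ring is flat on the base with the post through its hole. Next, the small ring.

{"fn": "send_rows", "kwargs": {"motion": [{"hand":100,"x":55,"y":0,"z":-6,"twist":0},{"hand":100,"x":60,"y":0,"z":-7,"twist":0},{"hand":100,"x":60,"y":0,"z":-7,"twist":0},{"hand":100,"x":60,"y":0,"z":-7,"twist":0},{"hand":100,"x":60,"y":0,"z":-7,"twist":0},{"hand":100,"x":60,"y":0,"z":-7,"twist":0},{"hand":100,"x":60,"y":0,"z":-7,"twist":0},{"hand":100,"x":48,"y":0,"z":-6,"twist":0},{"hand":100,"x":0,"y":0,"z":0,"twist":0},{"hand":100,"x":0,"y":0,"z":0,"twist":0}], "grip_force": 25}}

```text
time: 17.8
eef_pos: [467.3, -70.7, 325.3]
orientation: [[-0.065, -0.002, 0.998], [-0.998, 0.001, -0.065], [-0.001, -1.0, -0.002]]
force: [0.4, -0.2, -0.2]
opening: 0.995
```

```bash
python3 - <<'E'
from m import *
g=snap("wrist","w8");t=load("top0");w4=load("w4")
for q in comps(g[0],"red"):
    e=cv2.fitEllipse(q); print(np.round(e[0],1),np.round(e[1],1),cv2.contourArea(q))
    for z in (9,18): 
        Q=onplane(q[:,0],z,*g[1:]); (cc,rr)=cv2.minEnclosingCircle(Q[:,:2].astype(np.float32)); print(z,np.round(cc,1),round(rr,1))
    print("tri",tri(e[0],g,[290.5,198],t)); goto([cc[0],cc[1],4.5])
E
```

```text
[260.9 185.8] [38. 39.] 1161.5
9 [469.6 -73.3] 22.9
18 [469.7 -71.1] 22.2
tri (array([468.8, -71.3,  12.5]), np.float64(2.3))
t 17.85 tcp [467.5 -70.3 325.4] yaw -3.6 open 88.2 F [-0.8 -0.  -0.7] j6 -13.0
tip [467.2 -70.1 143.4] tool shift (tip to P) [  0.9 138.9   2.8] twist None
[245.8  42.7] [51.4 86.4] 3079.5
9 [464.1  73.4] 39.9
18 [464.4  71.2] 38.7
tri (array([441.2, -30.2, 337.4]), np.float64(78.3))
t 17.85 tcp [467.5 -70.3 325.4] yaw -3.6 open 88.2 F [-0.8 -0.  -0.7] j6 -13.0
tip [467.2 -70.1 143.4] tool shift (tip to P) [-140.7  139.1  -11.6] twist None
```

{"fn": "send_rows", "kwargs": {"motion": [{"hand":100,"x":1,"y":40,"z":2.5,"twist":0},{"hand":100,"x":0,"y":40,"z":0,"twist":0},{"hand":100,"x":0,"y":28,"z":0,"twist":0},{"hand":100,"x":0,"y":18,"z":0,"twist":0},{"hand":100,"x":0,"y":9,"z":0,"twist":0},{"hand":100,"x":0,"y":3,"z":0,"twist":0},{"hand":100,"x":0,"y":0,"z":0,"twist":0}], "grip_force": 20}}

```text
time: 18.73
eef_pos: [470.4, -72.0, 188.5]
orientation: [[-0.063, 0.0, 0.998], [-0.998, -0.0, -0.063], [0.0, -1.0, 0.0]]
force: [0.4, -0.3, -0.5]
opening: 1.005
```

{"fn": "send_rows", "kwargs": {"motion": [{"hand":0,"x":0,"y":0,"z":0,"twist":0},{"hand":0,"x":0,"y":0,"z":0,"twist":0},{"hand":0,"x":0,"y":0,"z":0,"twist":0},{"hand":0,"x":0,"y":0,"z":0,"twist":0},{"hand":0,"x":0,"y":0,"z":0,"twist":0},{"hand":0,"x":0,"y":0,"z":0,"twist":0},{"hand":0,"x":0,"y":0,"z":0,"twist":0},{"hand":0,"x":0,"y":0,"z":0,"twist":0}], "grip_force": 20}}

```text
time: 19.73
eef_pos: [470.1, -72.4, 188.2]
orientation: [[-0.064, -0.0, 0.998], [-0.998, -0.0, -0.064], [0.0, -1.0, -0.0]]
force: [-1.4, 0.3, 1.4]
opening: 0.504
```

{"fn": "send_rows", "kwargs": {"motion": [{"hand":0,"x":0,"y":-10,"z":0,"twist":0},{"hand":0,"x":0,"y":-40,"z":0,"twist":0},{"hand":0,"x":0,"y":-45,"z":0,"twist":0},{"hand":0,"x":0,"y":-35,"z":0,"twist":0},{"hand":0,"x":0,"y":-10,"z":0,"twist":0}], "grip_force": 20}}

```text
time: 20.35
eef_pos: [470.8, -72.4, 330.7]
orientation: [[-0.064, 0.004, 0.998], [-0.998, -0.001, -0.064], [0.001, -1.0, 0.004]]
force: [1.5, 0.6, -0.7]
opening: 0.499
```

```bash
python3 - <<'E'
from m import *
goto([551,386,145])
E
```

```text
t 20.35 tcp [470.8 -72.4 330.7] yaw -3.7 open 43.9 F [ 1.5  0.6 -0.7] j6 -13.0
tip [471.5 -72.7 148.7] tool shift (tip to P) [-462.8    3.4   50. ] twist None
```

{"fn": "send_rows", "kwargs": {"motion": [{"hand":0,"x":-40,"y":0,"z":4,"twist":0},{"hand":0,"x":-60,"y":0,"z":7,"twist":0},{"hand":0,"x":-60,"y":0,"z":7,"twist":0},{"hand":0,"x":-60,"y":0,"z":7,"twist":0},{"hand":0,"x":-60,"y":0,"z":7,"twist":0},{"hand":0,"x":-60,"y":0,"z":7,"twist":0},{"hand":0,"x":-60,"y":0,"z":6,"twist":0},{"hand":0,"x":-40,"y":0,"z":4,"twist":0},{"hand":0,"x":-23,"y":0,"z":2,"twist":0},{"hand":0,"x":0,"y":0,"z":0,"twist":0}], "grip_force": 20}}

```text
time: 21.6
eef_pos: [550.2, 387.7, 326.6]
orientation: [[-0.062, -0.002, 0.998], [-0.998, -0.001, -0.062], [0.001, -1.0, -0.001]]
force: [0.5, 0.1, -0.9]
opening: 0.497
```

{"fn": "send_rows", "kwargs": {"motion": [{"hand":0,"x":0,"y":0,"z":0,"twist":0},{"hand":0,"x":0,"y":0,"z":0,"twist":0},{"hand":0,"x":0,"y":0,"z":0,"twist":0}], "grip_force": 20}}

```text
time: 21.98
eef_pos: [550.7, 385.5, 328.2]
orientation: [[-0.065, -0.0, 0.998], [-0.998, -0.0, -0.065], [0.0, -1.0, -0.0]]
force: [-0.4, 0.2, -0.9]
opening: 0.491
```

```bash
python3 - <<'E'
from m import *
goto([551,386.5,31])
g=snap("wrist","w9")
for q in comps(g[0],"red"):
    e=cv2.fitEllipse(q); print(np.round(e[0]),np.round(e[1]))
E
```

```text
t 21.98 tcp [550.7 385.5 328.2] yaw -3.7 open 43.2 F [-0.4  0.2 -0.9] j6 33.0
tip [550.7 385.4 146.2] tool shift (tip to P) [ -1.1 115.2   0.2] twist None
[258. 216.] [ 68. 125.]
```

View pics/w9.png

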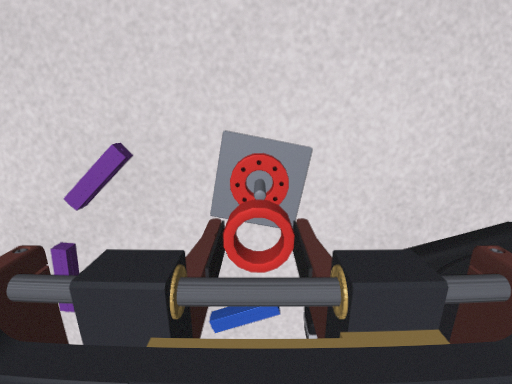

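The small ring is held at (258,235), and the large ring and post are at (259,181), lined up. The reading of the opening has drifted a little (0.504 to 0.491), so I'll place it promptly.

{"fn": "send_rows", "kwargs": {"motion": [{"hand":0,"x":-1,"y":30,"z":0,"twist":0},{"hand":0,"x":0,"y":30,"z":0,"twist":0},{"hand":0,"x":0,"y":22,"z":0,"twist":0},{"hand":0,"x":0,"y":16,"z":0,"twist":0},{"hand":0,"x":0,"y":9,"z":0,"twist":0},{"hand":0,"x":0,"y":5,"z":0,"twist":0},{"hand":0,"x":0,"y":2.5,"z":0,"twist":0},{"hand":0,"x":0,"y":0,"z":0,"twist":0},{"hand":0,"x":0,"y":0,"z":0,"twist":0}], "grip_force": 20}}

```text
time: 23.15
eef_pos: [550.9, 387.6, 214.2]
orientation: [[-0.064, 0.001, 0.998], [-0.998, 0.0, -0.064], [-0.0, -1.0, 0.001]]
force: [0.0, 0.3, -0.6]
opening: 0.498
```

{"fn": "send_rows", "kwargs": {"motion": [{"hand":75,"x":0,"y":0,"z":0,"twist":0},{"hand":75,"x":0,"y":0,"z":0,"twist":0},{"hand":75,"x":0,"y":0,"z":0,"twist":0},{"hand":75,"x":0,"y":0,"z":0,"twist":0},{"hand":75,"x":0,"y":-10,"z":0,"twist":0},{"hand":75,"x":0,"y":-30,"z":0,"twist":0},{"hand":100,"x":0,"y":-40,"z":0,"twist":0},{"hand":100,"x":0,"y":-35,"z":0,"twist":0},{"hand":100,"x":0,"y":0,"z":0,"twist":0},{"hand":100,"x":0,"y":0,"z":0,"twist":0}], "grip_force": 20}}

```text
time: 24.4
eef_pos: [550.4, 387.3, 328.2]
orientation: [[-0.064, -0.001, 0.998], [-0.998, -0.0, -0.064], [0.0, -1.0, -0.001]]
force: [0.2, -0.5, 0.7]
opening: 0.997
```

```bash
python3 - <<'E'
from m import *
goto([464.5,71,145])
g=snap("wrist","w10");w=load("w8")
c=g[0][110:240,190:330]; save("w10c",cv2.resize(c,None,fx=3,fy=3,interpolation=cv2.INTER_CUBIC))
E
```

```text
t 24.4 tcp [550.4 387.3 328.2] yaw -3.7 open 87.7 F [ 0.2 -0.5  0.7] j6 33.0
tip [550.3 387.2 146.2] tool shift (tip to P) [321.    1.4 -65.4] twist None
```

View pics/w10c.png

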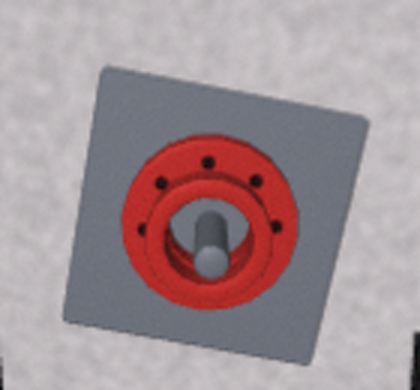

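The small ring lies flat and concentric on the large one, with the post through both. Now the V-block.

{"fn": "send_rows", "kwargs": {"motion": [{"hand":100,"x":53,"y":0,"z":-11,"twist":0},{"hand":100,"x":54,"y":0,"z":-11,"twist":0},{"hand":100,"x":54,"y":0,"z":-11,"twist":0},{"hand":100,"x":54,"y":0,"z":-11,"twist":0},{"hand":100,"x":53,"y":0,"z":-11,"twist":0},{"hand":100,"x":53,"y":0,"z":-10,"twist":0}], "grip_force": 30}}

```text
time: 25.2
eef_pos: [464.0, 69.8, 327.4]
orientation: [[-0.064, -0.003, 0.998], [-0.998, -0.0, -0.064], [0.0, -1.0, -0.003]]
force: [1.1, -1.2, 0.1]
opening: 0.997
```

{"fn": "send_rows", "kwargs": {"motion": [{"hand":100,"x":0,"y":0,"z":0,"twist":-0.173},{"hand":100,"x":0,"y":0,"z":0,"twist":-0.173},{"hand":100,"x":0,"y":0,"z":0,"twist":-0.173},{"hand":100,"x":0,"y":0,"z":0,"twist":-0.173},{"hand":100,"x":0,"y":0,"z":0,"twist":-0.173},{"hand":100,"x":0,"y":0,"z":0,"twist":0},{"hand":100,"x":0,"y":0,"z":0,"twist":0},{"hand":100,"x":0,"y":0,"z":0,"twist":0}], "grip_force": 30}}

```text
time: 26.2
eef_pos: [465.2, 71.3, 328.4]
orientation: [[0.717, -0.001, 0.697], [-0.697, -0.0, 0.717], [-0.0, -1.0, -0.001]]
force: [-0.1, -0.3, 0.4]
opening: 0.998
```

```bash
python3 - <<'E'
from m import *
goto([464.5,71,4])
g=snap("wrist","w11")
for q in comps(g[0],"red"):
    b=cv2.minAreaRect(q); print(np.round(b[0],1),np.round(b[1],1),b[2],onplane([b[0]],18,*g[1:]).round(1))
    a=cv2.approxPolyDP(q,2.5,True)[:,0]; print(a.tolist())
c=g[0][100:280,160:360]; save("w11c",cv2.resize(c,None,fx=3,fy=3,interpolation=cv2.INTER_CUBIC))
E
```

```text
t 26.2 tcp [465.2  71.3 328.4] yaw 45.8 open 87.9 F [-0.1 -0.3  0.4] j6 -45.0
tip [465.1  71.3 146.4] tool shift (tip to P) [ -0.2 142.4  -0.5] twist None
[257.4 188.3] [38.8 59.8] 3.012787342071533 [[466.2  67.6  18. ]]
[[242, 158], [238, 217], [274, 218], [276, 161]]
[508.  40.] [38.  6.] 90.0 [[531.4 358.2  18. ]]
[[511, 21], [505, 40], [511, 59]]
```

View pics/w11c.png

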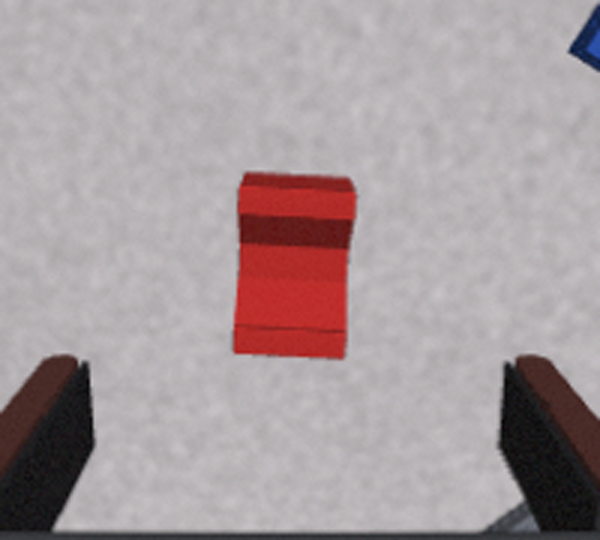

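The block is at crop centre (293,265), turned about 2° clockwise relative to the jaws, with the groove along the jaw direction. Its top spans rows ~162–218.

```bash
python3 - <<'E'
from m import *
g=load("w11");t=load("top0")
P=onplane([[241,161.5],[277.5,163.5],[274.5,218.5],[238,217]],36,*g[1:]);print(P.round(1),P.mean(0).round(1))
for i in range(4): 
    d=P[(i+1)%4]-P[i];print(np.linalg.norm(d).round(1),(np.degrees(np.arctan2(d[1],d[0]))).round(1))
B=onplane([[242,158],[276,160]],0,*g[1:]);print("far base edge",B.round(1))
for q in comps(t[0],"red"):
    b=cv2.minAreaRect(q); 
    if abs(b[0][0]-236)<2: print("tri",tri([257.4,189],g,b[0],t))
m=P.mean(0); goto([m[0],m[1],8])
E
```

```text
[[431.6  78.5  36. ]
 [458.6 103.3  36. ]
 [499.3  60.9  36. ]
 [471.2  34.3  36. ]] [465.2  69.2  36. ]
36.7 42.7
58.9 -46.2
38.7 -136.6
59.3 131.8
far base edge [[432.1  76.5   0. ]
 [460.5 102.5   0. ]]
tri (array([463.9,  68.8,  27.3]), np.float64(2.4))
t 26.25 tcp [465.2  71.3 328.5] yaw 45.8 open 87.8 F [0.1 0.3 0.3] j6 -46.0
tip [465.2  71.3 146.5] tool shift (tip to P) [  1.4 138.5  -1.4] twist None
```

{"fn": "send_rows", "kwargs": {"motion": [{"hand":100,"x":1.5,"y":40,"z":-1.5,"twist":0.045},{"hand":100,"x":0,"y":40,"z":0,"twist":0},{"hand":100,"x":0,"y":28,"z":0,"twist":0},{"hand":100,"x":0,"y":18,"z":0,"twist":0},{"hand":100,"x":0,"y":9,"z":0,"twist":0},{"hand":100,"x":0,"y":3.5,"z":0,"twist":0},{"hand":100,"x":0,"y":0,"z":0,"twist":0}], "grip_force": 30}}

```text
time: 27.12
eef_pos: [465.6, 69.2, 190.5]
orientation: [[0.686, 0.001, 0.728], [-0.728, -0.0, 0.686], [0.0, -1.0, 0.0]]
force: [-0.1, 0.4, -0.0]
opening: 1.0
```

{"fn": "send_rows", "kwargs": {"motion": [{"hand":0,"x":0,"y":0,"z":0,"twist":0},{"hand":0,"x":0,"y":0,"z":0,"twist":0},{"hand":0,"x":0,"y":0,"z":0,"twist":0},{"hand":0,"x":0,"y":0,"z":0,"twist":0},{"hand":0,"x":0,"y":0,"z":0,"twist":0},{"hand":0,"x":0,"y":0,"z":0,"twist":0},{"hand":0,"x":0,"y":0,"z":0,"twist":0},{"hand":0,"x":0,"y":0,"z":0,"twist":0}], "grip_force": 30}}

```text
time: 28.12
eef_pos: [465.4, 69.1, 190.2]
orientation: [[0.686, -0.0, 0.728], [-0.728, -0.0, 0.686], [0.0, -1.0, -0.0]]
force: [0.0, -0.1, 1.4]
opening: 0.452
```

{"fn": "send_rows", "kwargs": {"motion": [{"hand":0,"x":0,"y":-10,"z":0,"twist":0},{"hand":0,"x":0,"y":-40,"z":0,"twist":0},{"hand":0,"x":0,"y":-45,"z":0,"twist":0},{"hand":0,"x":0,"y":-35,"z":0,"twist":0},{"hand":0,"x":0,"y":-10,"z":0,"twist":0},{"hand":0,"x":0,"y":0,"z":0,"twist":0}], "grip_force": 30}}

```text
time: 28.88
eef_pos: [465.2, 69.2, 330.3]
orientation: [[0.686, 0.001, 0.728], [-0.728, -0.0, 0.686], [0.001, -1.0, 0.001]]
force: [-0.4, 0.7, -1.6]
opening: 0.453
```

```bash
python3 - <<'E'
from m import *
goto([549,-395,145],3)
E
```

```text
t 28.88 tcp [465.2  69.2 330.3] yaw 43.3 open 39.9 F [-0.4  0.7 -1.6] j6 -43.0
tip [465.4  69.1 148.3] tool shift (tip to P) [ 395.1    3.4 -257.6] twist 0.704
```

{"fn": "send_rows", "kwargs": {"motion": [{"hand":0,"x":30,"y":0,"z":-20,"twist":0},{"hand":0,"x":49,"y":0,"z":-32,"twist":0},{"hand":0,"x":50,"y":0,"z":-32,"twist":0},{"hand":0,"x":50,"y":0,"z":-33,"twist":0},{"hand":0,"x":50,"y":0,"z":-33,"twist":0},{"hand":0,"x":50,"y":0,"z":-33,"twist":0},{"hand":0,"x":50,"y":0,"z":-33,"twist":0},{"hand":0,"x":40,"y":0,"z":-26,"twist":0},{"hand":0,"x":26,"y":0,"z":-16,"twist":0}], "grip_force": 30}}

```text
time: 30.0
eef_pos: [548.1, -397.5, 327.1]
orientation: [[0.685, -0.003, 0.729], [-0.729, 0.002, 0.685], [-0.003, -1.0, -0.001]]
force: [0.5, -0.3, -0.4]
opening: 0.452
```

{"fn": "send_rows", "kwargs": {"motion": [{"hand":0,"x":0,"y":0,"z":0,"twist":0.175},{"hand":0,"x":0,"y":0,"z":0,"twist":0.175},{"hand":0,"x":0,"y":0,"z":0,"twist":0.175},{"hand":0,"x":0,"y":0,"z":0,"twist":0.175},{"hand":0,"x":0,"y":0,"z":0,"twist":0},{"hand":0,"x":0,"y":0,"z":0,"twist":0}], "grip_force": 30}}

```text
time: 30.75
eef_pos: [548.4, -395.0, 328.7]
orientation: [[0.059, -0.002, 0.998], [-0.998, 0.001, 0.059], [-0.002, -1.0, -0.002]]
force: [0.1, -0.4, -0.9]
opening: 0.452
```

```bash
python3 - <<'E'
from m import *
goto([549,-395,13])
g=snap("wrist","w12")
E
```

```text
t 30.75 tcp [ 548.4 -395.   328.7] yaw 3.4 open 39.8 F [ 0.1 -0.4 -0.9] j6 -45.0
tip [ 548.  -394.8  146.7] tool shift (tip to P) [  0.5 133.7   1.2] twist None
```

View pics/w12.png

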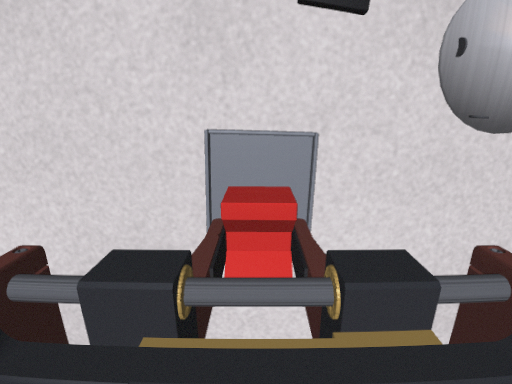

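The tray is at u 206–318 (centre 262) and the block at u≈259, and the sides are parallel. Lowering.

{"fn": "send_rows", "kwargs": {"motion": [{"hand":0,"x":0.5,"y":40,"z":1,"twist":0},{"hand":0,"x":0,"y":40,"z":0,"twist":0},{"hand":0,"x":0,"y":25,"z":0,"twist":0},{"hand":0,"x":0,"y":15,"z":0,"twist":0},{"hand":0,"x":0,"y":8,"z":0,"twist":0},{"hand":0,"x":0,"y":4,"z":0,"twist":0},{"hand":0,"x":0,"y":1.5,"z":0,"twist":0},{"hand":0,"x":0,"y":0,"z":0,"twist":0},{"hand":0,"x":0,"y":0,"z":0,"twist":0}], "grip_force": 30}}

```text
time: 31.92
eef_pos: [549.8, -395.9, 197.3]
orientation: [[0.056, 0.001, 0.998], [-0.998, -0.001, 0.056], [0.001, -1.0, 0.001]]
force: [0.3, 0.1, -0.5]
opening: 0.455
```

{"fn": "send_rows", "kwargs": {"motion": [{"hand":62,"x":0,"y":0,"z":0,"twist":0},{"hand":62,"x":0,"y":0,"z":0,"twist":0},{"hand":62,"x":0,"y":0,"z":0,"twist":0},{"hand":62,"x":0,"y":0,"z":0,"twist":0},{"hand":62,"x":0,"y":-10,"z":0,"twist":0},{"hand":62,"x":0,"y":-30,"z":0,"twist":0},{"hand":80,"x":0,"y":-40,"z":0,"twist":0},{"hand":80,"x":0,"y":-50,"z":0,"twist":0},{"hand":80,"x":0,"y":-40,"z":0,"twist":0},{"hand":80,"x":0,"y":0,"z":0,"twist":0}], "grip_force": 30}}

```text
time: 33.17
eef_pos: [550.7, -396.5, 371.8]
orientation: [[0.056, 0.006, 0.998], [-0.998, -0.006, 0.056], [0.006, -1.0, 0.006]]
force: [1.3, -0.0, -1.2]
opening: 0.801
```

```bash
python3 - <<'E'
from m import *
goto([549,-395,13])
g=snap("wrist","w13");snap("side","side2");t=snap("top","top2");
a=g[0][80:250,180:340]; b=load("side2")[0][90:350,180:420]; c=load("side2")[0][110:160,170:240]
o=np.zeros((590,800,3),np.uint8)
a=cv2.resize(a,None,fx=2,fy=2);o[:a.shape[0],:a.shape[1]]=a
b=cv2.resize(b,None,fx=1.9,fy=1.9,interpolation=cv2.INTER_CUBIC);o[:b.shape[0],330:330+b.shape[1]]=b
c=cv2.resize(c,None,fx=4,fy=4,interpolation=cv2.INTER_CUBIC);o[370:570,:280]=c
save("fin",o)
s=load("side2")
# ring height: small ring top centre px prediction
for q in comps(t[0],"red"):
    r=cv2.minAreaRect(q);print("top",np.round(r[0],1),np.round(r[1],1),onplane([r[0]],30,*t[1:])[0].round(1))
E
```

```text
t 33.17 tcp [ 550.7 -396.5  371.8] yaw 3.2 open 70.5 F [ 1.3 -0.  -1.2] j6 -45.0
tip [ 551.8 -397.5  189.8] tool shift (tip to P) [ -3.7 176.8  -3.7] twist None
top [116.8 163.8] [21.9 22.6] [547.3 384.7  30. ]
```

View pics/fin.png

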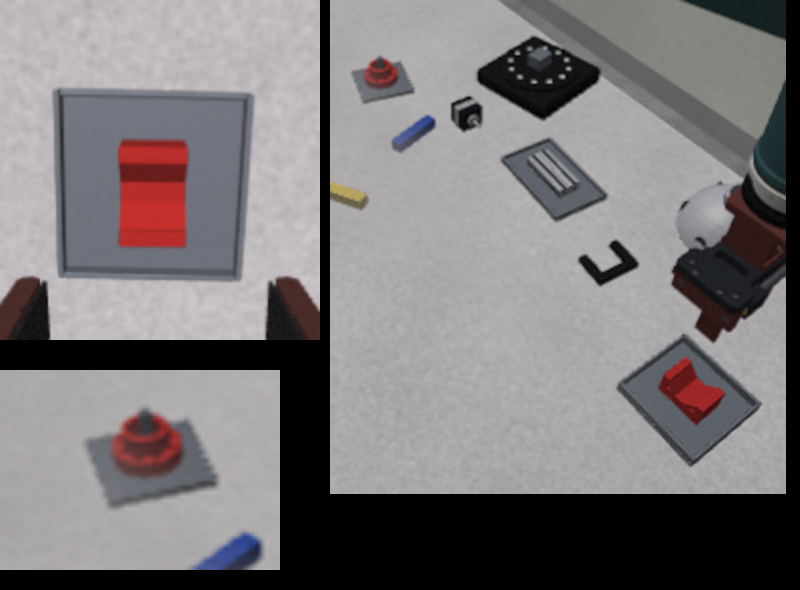

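The V-block stands groove up in the middle of the square tray. The rings are stacked flat on the post, the stubs lie as a pair in the oblong tray, and the motor and bracket have not visibly moved. The arm is clear, so I'm handing in.

{"fn": "send_rows", "kwargs": {"motion": [{"hand":80,"x":0,"y":0,"z":0,"twist":0},{"hand":80,"x":0,"y":0,"z":0,"twist":0},{"hand":80,"x":0,"y":0,"z":0,"twist":0},{"hand":80,"x":0,"y":0,"z":0,"twist":0}], "grip_force": 30}}

```text
time: 33.83
eef_pos: [549.6, -395.7, 366.4]
orientation: [[0.056, -0.0, 0.998], [-0.998, 0.0, 0.056], [-0.0, -1.0, -0.0]]
force: [0.2, 0.8, 1.7]
opening: 0.797
```

```bash
python3 -c "
from station import env
print(env.sign_off())"
```

```text
the job is handed in; nothing more can be done
None
```

The job is done and handed in at about 34 s of the 112 s allowed; no verdict was reported.

- **Stubs:** I lifted both together in one grasp (opening 40 mm), with their undersides about 109 mm above the bench. They now lie as a parallel pair, lengthwise, in the oblong tray.
- **Rings:** The large ring went on the post first and the small one on top of it.
- **V-block:** It stands groove up near the middle of the square tray.

**Last checks:** The final wrist and side pictures show every part in place and flat. The motor and bracket look unmoved, and the arm is about 190 mm up, clear of everything. I checked these by eye. The only final position I measured was the ring stack from the top view, about 4 mm from the stand's centre (limit 12 mm). I did not measure final heights or tilts.

**Disagreements on the way:**
- Early heights found from two views were rough. The large ring came out at 4.9 mm from the top and side views, but 6.6 mm with the wrist camera (8 mm expected). The oblong tray's rim read 1.7 mm instead of 12 mm.
- The gripper opening drifted slightly (0.504 to 0.491) while carrying the small ring, and read 0.498 at placing.
- My first two move calls were refused because some rows left out numbers; the arm did not move.

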